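# Set out a soldering board

### The arm

A 7-joint arm with a two-finger parallel gripper is mounted at the origin on the work surface. World frame = base frame: x ahead of the robot, y to its left, z up, the work surface at z = 0. Lengths are in mm, angles in rad, forces in N, time in s.
With the tool pointing down it reaches from about 400 to 925 mm from the base axis. Payload 4.1 kg.
Tool frame: the origin (TCP) lies midway between the tips of the shut fingers; the grasp point (between the pads) lies 19 mm behind it; z points along the fingers, y is the line along which they close (so a half turn about z gives the same grasp; the last joint's range is limited). The gripper opens to 85 mm and grips with 20 to 120 N. Pads are 22 mm wide; open, the fingers measure 114 mm over their backs; the gripper's body (76 mm by 85 mm) begins 54 mm behind the grasp point. The pads swing forward as they close: fully open they stand 13 mm farther back than shut.
Start: joints at [-1.263, 0.398, 0.045, 1.537, -0.019, 1.207, -0.051], TCP at [257.17, 596.998, 231.347] pointing down, gripper open.
Joint ranges: [-2.82, 2.82], [-0.49, 2.23], [-1.37, 1.46], [0, 2.46], [-1.36, 4.5], [0.23, 2], [-2.94, 2.94]. Speed limits (rad/s): [2.57, 2.57, 3.14, 3.14, 3.14, 3.14, 3.14].

### API

Orientations are given as [roll, pitch, yaw] about the fixed x, y, z axes, in that order (R = Rz(yaw) Ry(pitch) Rx(roll)).
In Python, from plant import status, get_image, order gives the robot as it stands.
- The arm moves only by the tool servo_tool, never from a script. Its argument "motion" is text: rows parted by semicolons, each of 7 numbers parted by spaces: the turn, a rotation vector about the tool's x, y, z in a scale on which 1.0 is 2 rad, then the shift along the tool's x, y, z in fractions of the full range, 1 being 0.5 m, then the finger opening in m, from 0 to 0.0854. In form: rx ry rz tx ty tz hand; .... A call has 1 to 5 rows; each row is the pose to reach, as a shift and turn from the pose commanded when the call began, along the tool's axes at that moment; what a row does not reach only later rows make up. A row lasts 1/10 s, in which the tool goes at most 50 mm and 8.59 degrees, less where a joint would pass 70% of its speed; a pose out of reach is approached as far as the arm can. A call with a gripper value outside its range is refused whole. The fingers move at their own pace and stop on an object; the grip force is fixed at half the most. Time passes only in rows, so rows that repeat a pose let the fingers close. It gives the time, the measured TCP pose, the force, the opening and the grip force at its end, in the units of the state.
- status.sense(): the state, without advancing time (a new reading comes with each control period).
- get_image(name): name is "scene" or "top"; returns a dict with "frame" (400x640x3 uint8, red, green, blue), "range_z" (400x640 float32, mm along the optical axis (not along the pixel's ray), 0 where there is no reading), "vfov" (degrees; the focal length in pixels is half the picture's height over the tangent of half this angle, whatever the lens; pixels are square), "cx", "cy" (the principal point, pixels), "k1" (the pictures are not rectified: a ray, as slopes to the right and down, at radius r is drawn at 1 + k1 r^2 times it, then the intrinsics apply), "xyz" and "rotation" of the camera in the world. Camera axes: x right, y up, looking along -z (the intrinsics and any distortion apply to the point x, -y, -z); pixel columns grow to the right and rows downward; lengths in mm; the calibration is good to about 2 mm. A picture is of the moment at which its call begins.
- order.sign_off(): hands the job in; it is judged then, once.
The state is a dict: "t": time; "joint_pos": joint angles; "qd": joint speeds; "tau": joint torques, N m; "ee_pos": TCP position; "ee_rot": TCP orientation; "ft_force": force on the tool from outside, world axes, zero at the start; "wrist_torque": the same for the moment, N m; "finger_gap": finger opening in mm; "finger_force": force on a finger pad.
Only numpy, scipy, OpenCV 4.12 (cv2) and the standard library are available. Lean on these libraries where they do the work, as an engineer would, in place of code of your own. Each camera call takes 0.05 s, during which the arm holds its last target. There are 200 camera calls.

### The job

Get the soldering board ready for the next pupil: put the brass cleaning tin in the bay between the two low wooden cheeks, and stand the flux jar on the board midway between that bay and the black iron rest, in line with them. Stand the big solder spool on the board close in front of the iron rest (the robot's side of it), centred on it and not touching it, and the small spool centred on top of the big one. Keep the jar upright, let go of everything, and leave the hammer, the screwdriver and the wood offcut where they lie.

Things in the scene. Friction and masses are not known exactly. Their poses are not given: they have to be found in the camera images.
- board: Fixed pale plywood board, 240 (x) by 360 mm (y), top 8 mm above the table. Origin: centre of its underside. x points away from the robot (turned up to 0.2 rad); a rail 22 mm wide, top 30 mm above the table, runs along its far edge. Bay and iron rest stand on it, centred at x = +35 mm, one at y = +115, the other at y = -115 mm; which side is which varies. Midway point: x = +35, y = 0 mm.
- bay: Fixed on the board: two parallel wooden cheeks, each 90 mm long (x), 18 mm thick, 20 mm high, with an 80 mm wide open gap between them, open to the robot's side. Origin: middle of the gap, at the level of the board's top surface (8 mm above the table). Axes parallel to the board's.
- rest: Fixed on the board: black steel iron rest, a tray 80 mm (x) by 70 mm (y), side walls 18 mm high; from its middle a coil holder with a grey-handled iron leans away from the robot (+x), up to 160 mm over the board. Origin: centre of the tray's underside, level with the board's top. Axes as the board's; front edge at x = -40 mm, with 115 mm of free board before it.
- tin: Loose round brass tin with copper-coloured wool on top, 58 mm in diameter, 40 mm high (44 mm with the crimped edge and the wool, which are not solid), about 0.16 kg. Origin: centre of its underside.
- jar: Loose amber glass flux jar with a black screw cap and a paper label, 44 mm in diameter, 56 mm high, about 0.11 kg. Origin: centre of its underside.
- big_spool: Loose large spool of solder wire standing on its flange, grey flanges, silvery wire, 56 mm in diameter, 40 mm high, flat top, about 0.3 kg. Origin: centre of its underside.
- small_spool: Loose small spool of solder wire of the same make, 38 mm in diameter, 30 mm high, about 0.1 kg. Origin: centre of its underside.
- hammer: Bystander: loose hammer, 260 mm long, lying on the table at the robot's left, roughly along x. Leave it alone.
- screwdriver: Bystander: loose screwdriver, 170 mm long, lying at the left, beside the far corner of the board, roughly along x. Leave it alone.
- offcut: Bystander: loose wood offcut, 55 x 100 x 30 mm, lying at the right beyond the spools and tins. Origin: centre of its underside. Leave it alone.
There are look-alikes about, which are no part of the job. Of the things shaped like the tin, the brass one is meant. Leave any red look-alike of the jar alone.

How it is judged:
By the outcome, as a careful person would: the job done as asked, in the order asked, and still so for the second after the job is handed in, with the robot touching nothing.
It also fails if it takes over 96 s, if anything falls off the work surface, if the arm or the gripper's body presses on something with over 40 N, if the wrist force passes 120 N, or if a joint passes its speed limit or range.

## Working session

There is one attempt and no reset: what is moved stays moved. The work goes in short steps, Python scripts to look and compute and a tool call to move; the robot and the scene stay as the last step left them, time stands still between calls to the robot, and variables do not carry over. Pictures are saved under pics/ and viewed, at most 14 in all, crops included, and the job is handed in when it is done.

Besides the shell and the picture viewer there is one more tool, called by a JSON object that holds its "api" and its "payload", one argument or row to a line. servo_tool: Moves the arm, as the interface text tells. Its arguments: {"type":"object","properties":{"motion":{"type":"string"}},"required":["motion"]}

```bash
ls; mkdir -p pics; cat > h.py <<'E'
import numpy as np,cv2
from plant import status,get_image,order
from scipy.spatial.transform import Rotation as R
def snap(cam,name=None):
    im=get_image(cam); np.save(f'/tmp/{cam}.npy',im,allow_pickle=True)
    if name: cv2.imwrite(f'pics/{name}.png',cv2.cvtColor(im['frame'],cv2.COLOR_RGB2BGR))
    return im
def load(cam): return np.load(f'/tmp/{cam}.npy',allow_pickle=True).item()
def rot(im):
    r=np.array(im['rotation'],float)
    return r if r.shape==(3,3) else R.from_euler('xyz',r).as_matrix()
def cloud(im):
    h,w=im['range_z'].shape; f=h/2/np.tan(np.radians(im['vfov'])/2)
    K=np.array([[f,0,im['cx']],[0,f,im['cy']],[0,0,1]])
    u,v=np.meshgrid(np.arange(w),np.arange(h))
    p=cv2.undistortPoints(np.stack([u,v],-1).reshape(-1,1,2).astype(float),K,np.array([im['k1'],0,0,0.]),).reshape(h,w,2)
    z=im['range_z'].astype(float)
    P=np.stack([p[...,0]*z,-p[...,1]*z,-z],-1)
    return P@rot(im).T+np.array(im['xyz'])
E
python3 - <<'E'
from h import *
for c in('scene','top'):
    im=snap(c,c+'0'); print(c,{k:im[k] for k in im if k not in('frame','range_z')})
print(status.sense())
E
```

```text
pics
scene {'vfov': 53.09296644304915, 'cx': 321.39247000008913, 'cy': 202.21459864902138, 'k1': -0.010431160251442263, 'xyz': array([1225.03823132, -216.09017091,  754.67705936]), 'rotation': array([0.80376969, 0.01479995, 1.1554491 ])}
top {'vfov': 54.81010143897197, 'cx': 319.5025716174422, 'cy': 207.76635027140003, 'k1': -0.07836261383491268, 'xyz': array([ 400.70109297,   83.31892134, 1244.3676022 ]), 'rotation': array([ 0.11437649,  0.00798643, -1.56006777])}
{'t': 0.1, 'joint_pos': array([-1.26297401,  0.39911844,  0.04505532,  1.53774108, -0.0187275 ,
        1.2068963 , -0.05072634]), 'qd': array([ 0.00072759, -0.00182174,  0.00072668, -0.00577261,  0.0002221 ,
       -0.00097859,  0.0008854 ]), 'tau': array([ 3.78871278e-03, -4.76259255e+01,  1.36995312e+00, -2.54952854e+01,
        1.20995942e-02,  4.96119261e-03,  2.98640686e-06]), 'ee_pos': array([256.95748164, 596.44179323, 230.37320445]), 'ee_rot': array([-3.13985454e+00,  1.02622667e-04,  2.73482902e+00]), 'ft_force': array([-0.21806416, -0.19030402, -0.46457218]), 'wrist_torque': array([ 0.02093188, -0.01519393, -0.04109741]), 'finger_force': 0.0, 'finger_gap': 85.8781842213976}
```

View pics/top0.png

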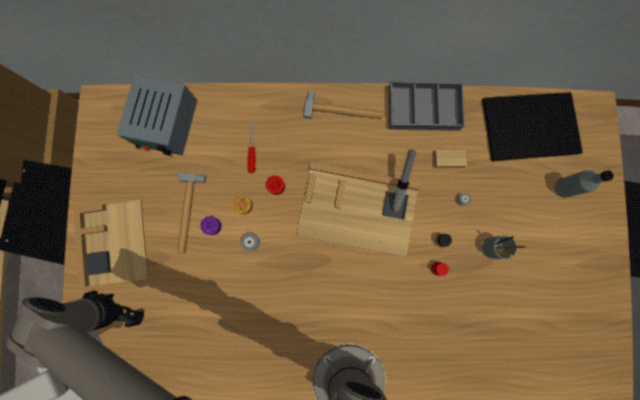

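View pics/scene0.png

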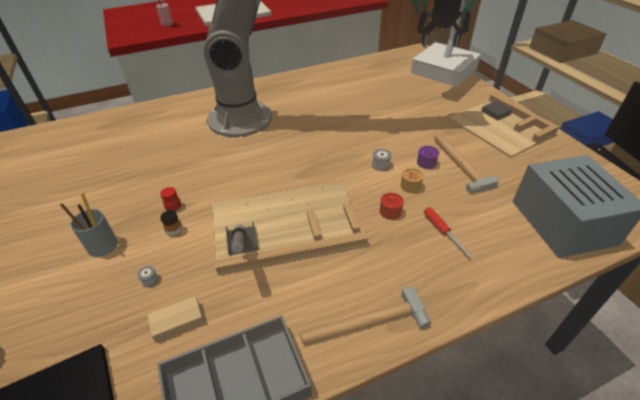

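The top view shows the board at about (358,212), with the bay on the left near (325,190) and the rest on the right at (396,205). The brass tin is at (242,204), the big spool at (250,241), the small spool at (464,199), and the jar at (445,240) with the red look-alike at (440,269).

```bash
python3 - <<'E'
from h import *
for cam,seeds in(('top',dict(tin=(242,204),big=(250,241),small=(464,199),jar=(445,240),red=(440,269),redtin=(275,185),purple=(210,226))),('scene',dict(tin=(412,180),big=(382,158),small=(148,275),jar=(171,222),red=(170,200),redtin=(392,205)))):
    im=load(cam);P=cloud(im)
    for n,(u,v) in seeds.items():
        s=P[v-25:v+26,u-25:u+26].reshape(-1,3)
        c0=P[v,u]; 
        d=np.hypot(*(s[:,:2]-c0[:2]).T)
        m=(s[:,2]>12)&(d<45)
        q=s[m]; zt=np.percentile(q[:,2],90); t=q[q[:,2]>zt-6]
        (cx,cy),r=cv2.minEnclosingCircle(t[:,:2].astype(np.float32))
        print(cam,n,'seed',c0.round(),'ztop',zt.round(1),'mean',t.mean(0).round(1),'circ',round(cx,1),round(cy,1),round(r,1),len(t))
    # table
im=load('top');P=cloud(im)
print('table z',P[300,500],P[120,250],P[260,300])
a=im['frame'][150:275,190:480]; cv2.imwrite('pics/crop1.png',cv2.resize(cv2.cvtColor(a,cv2.COLOR_RGB2BGR),None,fx=2.75,fy=2.75,interpolation=cv2.INTER_CUBIC))
im=load('scene');a=im['frame'][170:275,200:380]; cv2.imwrite('pics/crop2.png',cv2.resize(cv2.cvtColor(a,cv2.COLOR_RGB2BGR),None,fx=4.4,fy=4.4,interpolation=cv2.INTER_CUBIC))
E
```

```text
top tin seed [548. 339.  41.] ztop 45.5 mean [549.8 342.3  43. ] circ 549.7 342.0 29.7 206
top big seed [432. 311.  37.] ztop 43.5 mean [430.  315.1  41. ] circ 431.0 314.6 28.2 223
top small seed [ 573. -369.   29.] ztop 33.3 mean [ 575.4 -371.1   31.1] circ 575.5 -369.8 19.7 96
top jar seed [ 441. -295.   57.] ztop 58.8 mean [ 441.7 -295.1   56.6] circ 441.1 -295.6 20.7 128
top red seed [ 352. -277.   58.] ztop 58.5 mean [ 351.  -284.3   56.4] circ 350.1 -284.0 20.8 131
top redtin seed [609. 235.  47.] ztop 45.3 mean [614.2 237.3  42.6] circ 614.4 237.1 29.6 217
top purple seed [478. 438.  43.] ztop 45.2 mean [480.8 440.3  42.9] circ 480.7 441.0 30.7 229
scene tin seed [565. 333.  40.] ztop 44.2 mean [552.  342.1  42.1] circ 552.7 343.1 31.1 254
scene big seed [446. 308.  39.] ztop 41.8 mean [433.4 314.5  40.2] circ 431.5 315.4 29.5 194
scene small seed [ 586. -365.   31.] ztop 31.6 mean [ 577.4 -370.    30. ] circ 576.2 -369.4 20.2 208
scene jar seed [ 460. -292.   48.] ztop 57.0 mean [ 445.2 -294.1   55.8] circ 443.2 -295.5 21.5 170
scene red seed [ 372. -282.   42.] ztop 57.0 mean [ 355.8 -283.    55.7] circ 353.7 -284.3 21.3 143
scene redtin seed [629. 231.  42.] ztop 44.6 mean [615.7 238.2  42.2] circ 615.7 237.8 30.7 304
table z [ 2.50362920e+02 -4.89510820e+02  1.42308633e-02] [838.80988746 331.96997265  -1.52552027] [ 3.74482875e+02  1.55482073e+02 -2.91276089e-01]
```

View pics/crop1.png

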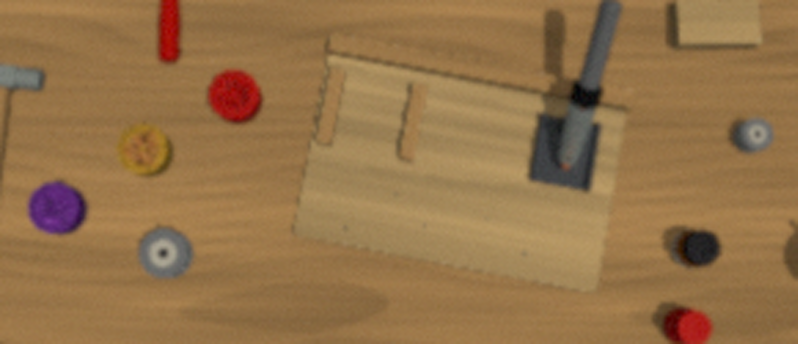

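View pics/crop2.png

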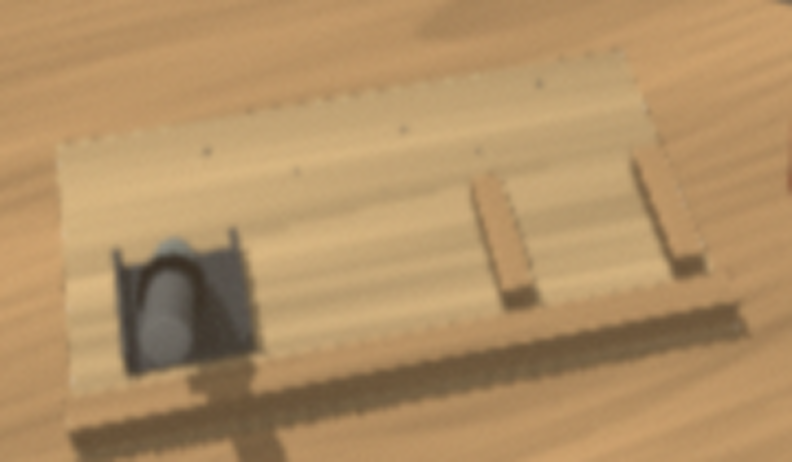

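```bash
python3 - <<'E'
from h import *
from scipy.optimize import minimize
res={}
for cam,(u0,u1,v0,v1) in dict(top=(290,425,155,262),scene=(205,375,175,275)).items():
    im=load(cam);P=cloud(im)[v0:v1,u0:u1].reshape(-1,3)
    brd=P[(P[:,2]>4.5)&(P[:,2]<13)]
    allp=P[(P[:,2]>4.5)&(P[:,2]<34)]
    # occupancy fit: board footprint
    r=cv2.minAreaRect(allp[:,:2].astype(np.float32)); print(cam,'minrect',r)
    z=np.median(brd[:,2]); print('board z',z)
    def cost(p,pts=P):
        c,s=np.cos(p[2]),np.sin(p[2]); d=pts[:,:2]-p[:2]; l=np.c_[d@[c,s],d@[-s,c]]
        o=np.maximum(abs(l[:,0])-120,abs(l[:,1])-180)
        inside=1/(1+np.exp(o/2.)); h=(pts[:,2]>4.0)*1.0
        w=pts[:,2]<35
        return (((inside-h)**2)*w).sum()
    b=min((minimize(cost,[r[0][0],r[0][1],y],method='Nelder-Mead',options=dict(xatol=.01,fatol=.001)) for y in(-.25,-.2,-.15)),key=lambda q:q.fun)
    print('fit',b.x,b.fun); p=b.x
    c,s=np.cos(p[2]),np.sin(p[2]); d=P[:,:2]-p[:2]; l=np.c_[d@[c,s],d@[-s,c]]
    ch=(P[:,2]>23)&(P[:,2]<33)&(l[:,0]<82)&(l[:,0]>-30)&(l[:,1]>55)&(l[:,1]<175)
    A=l[ch]
    for nm,m in(('inner',A[:,1]<115),('outer',A[:,1]>115)): print(nm,np.percentile(A[m],[5,50,95],axis=0).round(1).tolist(),m.sum())
    rl=l[(P[:,2]>24)&(l[:,0]>90)&(P[:,2]<36)]; print('rail x',np.percentile(rl[:,0],[3,50,97]).round(1))
    # dark tray
    col=im['frame'][v0:v1,u0:u1].reshape(-1,3).max(1)
    T=l[(col<85)&(P[:,2]<28)&(P[:,2]>4)&(abs(l[:,0]-35)<60)&(l[:,1]<-60)]
    print('tray',np.percentile(T,[2,50,98],axis=0).round(1).tolist(),len(T))
E
```

```text
top minrect ((545.634033203125, -26.936508178710938), (346.676025390625, 436.7405700683594), 0.7394631505012512)
board z 8.453024172177606
fit [ 5.41032859e+02 -2.91600314e+01 -1.81124776e-01] 729.0457598880555
inner [[-6.3, 58.5], [33.3, 66.6], [75.1, 74.6]] 154
outer [[-5.7, 156.3], [32.3, 164.5], [73.9, 172.8]] 154
rail x [ 97.4 107.9 118.8]
tray [[-2.3, -146.8], [27.1, -104.8], [72.1, -79.8]] 364
scene minrect ((496.80303955078125, 13.366180419921875), (423.59063720703125, 348.38983154296875), 79.0699691772461)
board z 8.27430634818404
fit [ 5.42711784e+02 -2.73312149e+01 -1.80180428e-01] 325.1882281645418
inner [[-5.8, 57.6], [37.8, 65.8], [77.3, 74.0]] 204
outer [[-4.7, 155.1], [37.1, 163.5], [77.5, 172.0]] 199
rail x [ 97.  109.6 119. ]
tray [[0.7, -146.4], [52.6, -103.3], [72.9, -84.8]] 195
```

The crops show the bay's cheeks, the open gap facing the robot, and the tray of the rest. The fit gives a board pose of about (541.9, -28.2), yaw -0.18. The two cameras agree to about 2 mm.

```bash
cat >> h.py <<'E'
def plan(x,y,z,ang=None):
    s=status.sense(); M=R.from_euler('xyz',s['ee_rot']).as_matrix()
    t=M.T@(np.array([x,y,z])-s['ee_pos'])/1000
    yw=(s['ee_rot'][2] if ang is None else ang+np.pi/2)
    D=R.from_matrix(M.T@R.from_euler('xyz',[np.pi,0,yw]).as_matrix()).as_rotvec()
    print('rot',D.round(4),'t',t.round(4),'| pos',s['ee_pos'].round(1),'rpy',s['ee_rot'].round(4),'t',round(s['t'],2),'gap',round(float(s['finger_gap']),1),'j7',s['joint_pos'][6].round(2))
E
python3 -c "
from h import *
plan(551.2,342.5,120,-.18)"
```

```text
rot [-1.400e-03  1.300e-03  1.344e+00] t [-0.3707 -0.1166  0.1106] | pos [257.  596.4 230.4] rpy [-3.1399e+00  1.0000e-04  2.7348e+00] t 0.1 gap 85.9 j7 -0.05
```

The manual's scale: shifts go in shares of 0.5 m and turns go in shares of 2 rad. Converting my numbers, -0.195 m is -0.39, -0.155 m is -0.31, 0.69 rad is 0.345.

{"api": "servo_tool", "payload": {
  "motion": "0 0 0.065 -0.07 -0.022 0.01 0.0854; 0 0 0.135 -0.15 -0.048 0.02 0.0854; 0 0 0.205 -0.23 -0.072 0.04 0.0854; 0 0 0.275 -0.31 -0.098 0.06 0.0854; 0 0 0.345 -0.39 -0.122 0.08 0.0854"
}}

```text
t: 0.6
ee_pos: [413.0, 462.3, 190.7]
ee_rot: [-3.141, 0.0, 2.039]
ft_force: [0.2, 0.3, -0.4]
finger_gap: 85.5
finger_force: 0.0
```

```bash
python3 -c "
from h import *
plan(551.2,342.5,100,-.18)"
```

```text
rot [-4.000e-04  2.000e-04  6.485e-01] t [-0.1693  0.0693  0.0907] | pos [413.  462.3 190.7] rpy [-3.1412e+00  1.0000e-04  2.0393e+00] t 0.6 gap 85.5 j7 -0.36
```

To row units: -0.1693 m is -0.3386, 0.0907 m is 0.1814, 0.6485 rad is 0.3243.

{"api": "servo_tool", "payload": {
  "motion": "0 0 0.065 -0.072 0.03 0.036 0.0854; 0 0 0.13 -0.144 0.06 0.072 0.0854; 0 0 0.2 -0.22 0.09 0.112 0.0854; 0 0 0.265 -0.29 0.12 0.15 0.0854; 0 0 0.3243 -0.3386 0.1386 0.1814 0.0854"
}}

```text
t: 1.1
ee_pos: [552.9, 341.5, 99.2]
ee_rot: [3.141, 0.002, 1.388]
ft_force: [-0.3, -0.3, 0.1]
finger_gap: 85.5
finger_force: 0.0
```

```bash
python3 -c "
from h import *
plan(551.2,342.5,5,-.18)"
```

```text
rot [ 0.0005  0.002  -0.0025] t [ 0.0009 -0.0019  0.0942] | pos [552.9 341.5  99.2] rpy [3.1411e+00 2.0000e-03 1.3883e+00] t 1.1 gap 85.5 j7 -0.6
```

To row units: 0.094 m is 0.188, -0.002 m is -0.004.

{"api": "servo_tool", "payload": {
  "motion": "0 0 0 0.002 -0.004 0.06 0.0854; 0 0 0 0.002 -0.004 0.12 0.0854; 0 0 0 0.002 -0.004 0.17 0.0854; 0 0 0 0.002 -0.004 0.188 0.0854; 0 0 0 0.002 -0.004 0.188 0.0854"
}}

```text
t: 1.6
ee_pos: [548.1, 345.5, 5.1]
ee_rot: [-3.139, 0.002, 1.396]
ft_force: [1.3, -0.4, -0.0]
finger_gap: 85.2
finger_force: 0.0
```

{"api": "servo_tool", "payload": {
  "motion": "0 0 0 0 0 0 0.045; 0 0 0 0 0 0 0.045; 0 0 0 0 0 0 0.045; 0 0 0 0 0 0 0.045; 0 0 0 0 0 0 0.045"
}}

```text
t: 2.1
ee_pos: [550.7, 347.0, 8.7]
ee_rot: [3.139, -0.003, 1.396]
ft_force: [0.9, -0.0, 6.6]
finger_gap: 56.6
finger_force: 64.6
```

```bash
python3 -c "
from h import *
print(status.sense()['ft_force'],status.sense()['finger_force'])
plan(597,78.6,100,-.18)"
```

```text
[ 0.86205714 -0.01291686  6.57621925] 64.64583992958069
rot [ 0.0024 -0.0028  0.0055] t [-0.2561  0.0924 -0.0918] | pos [550.7 347.    8.7] rpy [ 3.1391e+00 -2.8000e-03  1.3963e+00] t 2.1 gap 56.6 j7 -0.57
```

To row units: -0.1 m is -0.2, -0.08 m is -0.16.

{"api": "servo_tool", "payload": {
  "motion": "0 0 0 0 0 -0.04 0.045; 0 0 0 0 0 -0.1 0.045; 0 0 0 0 0 -0.16 0.045; 0 0 0 0 0 -0.2 0.045; 0 0 0 0 0 -0.2 0.045"
}}

```text
t: 2.6
ee_pos: [551.3, 347.2, 110.0]
ee_rot: [3.137, -0.005, 1.396]
ft_force: [-0.1, -0.9, -2.8]
finger_gap: 56.3
finger_force: 64.3
```

```bash
python3 - <<'E'
from h import *
print(status.sense()['ft_force'],status.sense()['finger_force'])
plan(597,83,100,-.18)
im=snap('scene');a=im['frame'][60:260,300:520]; cv2.imwrite('pics/c3.png',cv2.resize(cv2.cvtColor(a,cv2.COLOR_RGB2BGR),None,fx=2.7,fy=2.7,interpolation=cv2.INTER_CUBIC))
plan(597,83,100,-.18)
E
```

```text
[-0.1462928  -0.85719226 -2.83288261] 64.28809404373169
rot [ 0.0045 -0.0048  0.0055] t [-0.2523  0.0908  0.0092] | pos [551.3 347.2 110. ] rpy [ 3.137  -0.0048  1.3963] t 2.6 gap 56.3 j7 -0.61
rot [ 0.0017 -0.0022  0.0057] t [-0.2515  0.0921  0.0074] | pos [549.8 346.6 107.8] rpy [ 3.1399e+00 -2.2000e-03  1.3965e+00] t 2.65 gap 56.6 j7 -0.61
```

View pics/c3.png

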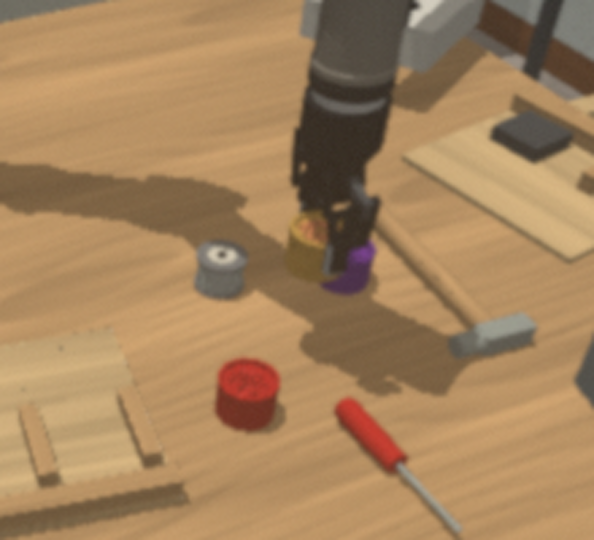

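The tin is held at crop (310,247), sitting slightly towards -y of the fingers, as estimated. I'll carry it over the bay.

To row units: -0.21 m is -0.42, -0.165 m is -0.33.

{"api": "servo_tool", "payload": {
  "motion": "0 0 0 -0.06 0.022 0 0.045; 0 0 0 -0.15 0.054 0 0.045; 0 0 0 -0.24 0.088 0 0.045; 0 0 0 -0.33 0.12 0.004 0.045; 0 0 0 -0.42 0.154 0.01 0.045"
}}

```text
t: 3.15
ee_pos: [587.2, 124.1, 99.7]
ee_rot: [-3.139, 0.001, 1.397]
ft_force: [1.0, -0.4, -1.8]
finger_gap: 56.3
finger_force: 64.3
```

To row units: -0.0415 m is -0.083, -0.037 m is -0.074.

{"api": "servo_tool", "payload": {
  "motion": "0 0 0 -0.05 0.018 0 0.045; 0 0 0 -0.074 0.028 0 0.045; 0 0 0 -0.083 0.03 0 0.045; 0 0 0 -0.083 0.03 0 0.045; 0 0 0 -0.083 0.03 0 0.045"
}}

```text
t: 3.65
ee_pos: [595.8, 85.4, 101.1]
ee_rot: [-3.141, -0.001, 1.4]
ft_force: [-0.3, -0.1, -2.2]
finger_gap: 56.3
finger_force: 64.3
```

```bash
python3 - <<'E'
from h import *
im=snap('top')
plan(597,83,17,-.18)
P=cloud(im)
# copper/brass pixels of held tin
f=cv2.cvtColor(im['frame'],cv2.COLOR_RGB2HSV)
u,v=318,185
s=P[v-30:v+31,u-30:u+31]
m=(s[...,2]>118)&(s[...,2]<160)
print(m.sum(), s[m].mean(0) if m.any() else 0)
a=im['frame'][130:250,250:420]; cv2.imwrite('pics/c4.png',cv2.resize(cv2.cvtColor(a,cv2.COLOR_RGB2BGR),None,fx=3.5,fy=3.5,interpolation=cv2.INTER_CUBIC))
E
```

```text
rot [-0.0008 -0.0012  0.0093] t [-0.0023  0.0016  0.0843] | pos [595.9  85.4 101.3] rpy [-3.1408e+00 -1.2000e-03  1.4001e+00] t 3.7 gap 56.5 j7 -0.17
0 0
```

View pics/c4.png

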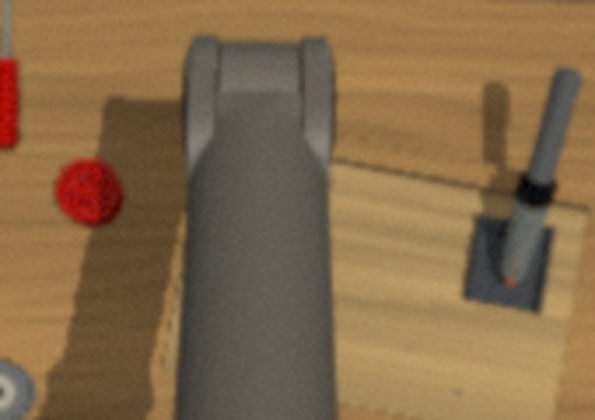

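The arm hides the tin in this view. I'll lower it by the numbers, then pause to check the force.

To row units: 0.08 m is 0.16, -0.0023 m is -0.0046, 0.009 rad is 0.0045.

{"api": "servo_tool", "payload": {
  "motion": "0 0 0.0045 -0.0046 0.0032 0.04 0.045; 0 0 0.0045 -0.0046 0.0032 0.09 0.045; 0 0 0.0045 -0.0046 0.0032 0.13 0.045; 0 0 0.0045 -0.0046 0.0032 0.152 0.045; 0 0 0.0045 -0.0046 0.0032 0.16 0.045"
}}

```text
t: 4.2
ee_pos: [596.5, 81.3, 20.4]
ee_rot: [-3.14, 0.0, 1.389]
ft_force: [-0.9, -0.3, -1.4]
finger_gap: 56.1
finger_force: 64.3
```

To row units: 0.004 m is 0.008, 0.003 m is 0.006.

{"api": "servo_tool", "payload": {
  "motion": "0 0 0 0 0 0.004 0.045; 0 0 0 0 0 0.006 0.045; 0 0 0 0 0 0.008 0.045"
}}

```text
t: 4.5
ee_pos: [598.2, 80.2, 18.5]
ee_rot: [3.14, -0.001, 1.387]
ft_force: [-0.4, -0.5, -1.3]
finger_gap: 56.3
finger_force: 64.3
```

To row units: 0.002 m is 0.004, 0.001 m is 0.002.

{"api": "servo_tool", "payload": {
  "motion": "0 0 0 0.002 0.002 0 0.045; 0 0 0 0.004 0.002 0 0.045; 0 0 0 0.004 0.002 0 0.045; 0 0 0 0.004 0.002 0.002 0.045; 0 0 0 0.004 0.002 0.004 0.045"
}}

```text
t: 5.0
ee_pos: [599.0, 81.8, 16.7]
ee_rot: [-3.142, -0.001, 1.387]
ft_force: [-3.8, 0.6, 12.5]
finger_gap: 56.8
finger_force: 65.6
```

To row units: 0.001 m is 0.002.

{"api": "servo_tool", "payload": {
  "motion": "0 0 0 0 0 0.002 0.045; 0 0 0 0 0 0.002 0.045; 0 0 0 0 0 0.002 0.045"
}}

```text
t: 5.3
ee_pos: [599.0, 81.8, 16.7]
ee_rot: [-3.141, -0.001, 1.387]
ft_force: [-4.6, 0.2, 13.4]
finger_gap: 56.5
finger_force: 66.1
```

It has touched down. I'll open part way and lift.

To row units: -0.05 m is -0.1, -0.001 m is -0.002.

{"api": "servo_tool", "payload": {
  "motion": "0 0 0 0 0 -0.002 0.068; 0 0 0 0 0 -0.002 0.07; 0 0 0 0 0 -0.002 0.07; 0 0 0 0 0 -0.04 0.07; 0 0 0 0 0 -0.1 0.07"
}}

```text
t: 5.8
ee_pos: [596.8, 81.6, 63.0]
ee_rot: [-3.137, 0.002, 1.387]
ft_force: [0.5, 0.2, 0.1]
finger_gap: 70.1
finger_force: 0.0
```

To row units: -0.15 m is -0.3, -0.1 m is -0.2, 0.42 rad is 0.21.

{"api": "servo_tool", "payload": {
  "motion": "0 0 0 0 0 -0.08 0.07; 0 0 0 0 0 -0.14 0.0854; 0 0 0.07 0.04 -0.1 -0.14 0.0854; 0 0 0.14 0.08 -0.2 -0.14 0.0854; 0 0 0.21 0.12 -0.3 -0.14 0.0854"
}}

```text
t: 6.3
ee_pos: [473.3, 161.0, 134.5]
ee_rot: [-3.141, -0.0, 0.97]
ft_force: [-0.4, 1.6, 0.6]
finger_gap: 85.2
finger_force: 0.0
```

```bash
python3 - <<'E'
from h import *
im=snap('scene');a=im['frame'][150:300,100:400]; cv2.imwrite('pics/c5.png',cv2.resize(cv2.cvtColor(a,cv2.COLOR_RGB2BGR),None,fx=2.6,fy=2.6,interpolation=cv2.INTER_CUBIC))
im=snap('top');P=cloud(im)
for cam in('scene','top'):
    P=cloud(load(cam)).reshape(-1,3); d=P[:,:2]-[597,78.6]
    m=(np.hypot(*d.T)<38)&(P[:,2]>44)&(P[:,2]<60); q=P[m]
    if len(q)>20: print(cam,len(q),q.mean(0),cv2.minEnclosingCircle(q[:,:2].astype(np.float32)))
plan(442,-295.5,120,-.18-1)
E
```

```text
scene 365 [600.62493919  77.58460497  49.78196892] ((599.6185302734375, 76.84015655517578), 30.605165481567383)
top 274 [598.89047739  76.26428121  50.29309571] ((598.4366455078125, 76.26557159423828), 29.736894607543945)
rot [-0.0056  0.0037  0.5936] t [-0.3984  0.2328  0.0128] | pos [468.7 165.1 133.5] rpy [-3.1353e+00  1.9000e-03  9.8440e-01] t 6.4 gap 85.6 j7 -0.83
```

View pics/c5.png

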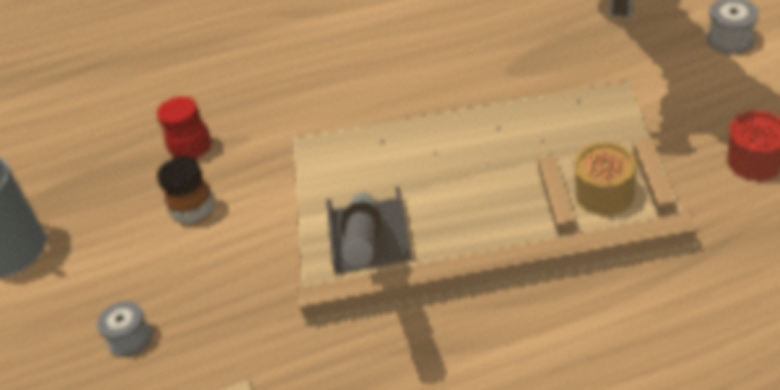

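The tin stands between the cheeks at crop (605,178), about 2 mm off centre. Next is the jar, but first I'll check the clearance to the pen pot.

```bash
python3 - <<'E'
from h import *
for cam in('scene','top'):
    P=cloud(load(cam)).reshape(-1,3); d=P[:,:2]-[442.5,-295.5]; r=np.hypot(*d.T)
    m=(r<120)&(P[:,2]>25)&(r>26); q=P[m]; a=np.degrees(np.arctan2(*d[m].T[::-1]))
    for b in range(-180,180,15):
        k=(a>=b)&(a<b+15)
        if k.sum()>2: print(cam,b,'minr',np.percentile(r[m][k],3).round(),'zmax',q[k,2].max().round(),k.sum())
plan(442.5,-295.5,150,-.85)
E
```

```text
scene -180 minr 74.0 zmax 57.0 42
scene 150 minr 72.0 zmax 58.0 73
scene 165 minr 69.0 zmax 60.0 159
top -180 minr 77.0 zmax 63.0 23
top 150 minr 79.0 zmax 60.0 44
top 165 minr 73.0 zmax 62.0 108
rot [-0.006   0.0027  0.2636] t [-0.3982  0.233  -0.0172] | pos [468.7 165.1 133.5] rpy [-3.1353e+00  1.9000e-03  9.8440e-01] t 6.4 gap 85.6 j7 -0.83
```

To row units: -0.195 m is -0.39, -0.155 m is -0.31, 0.15 rad is 0.075.

{"api": "servo_tool", "payload": {
  "motion": "0 0 0.015 -0.07 0.04 -0.004 0.0854; 0 0 0.03 -0.15 0.088 -0.01 0.0854; 0 0 0.045 -0.23 0.134 -0.02 0.0854; 0 0 0.06 -0.31 0.182 -0.03 0.0854; 0 0 0.075 -0.39 0.228 -0.03 0.0854"
}}

```text
t: 6.9
ee_pos: [460.7, -67.3, 150.5]
ee_rot: [3.14, -0.002, 0.826]
ft_force: [0.2, -0.4, 0.3]
finger_gap: 85.6
finger_force: 0.0
```

```bash
python3 - <<'E'
from h import *
plan(442.5,-295.5,120,-.85)
E
```

```text
rot [ 0.0016 -0.0018  0.1056] t [-0.1803  0.1411  0.0304] | pos [460.7 -67.3 150.5] rpy [ 3.1399e+00 -1.7000e-03  8.2640e-01] t 6.9 gap 85.6 j7 -0.53
```

To row units: -0.18 m is -0.36, -0.154 m is -0.308, 0.1056 rad is 0.0528.

{"api": "servo_tool", "payload": {
  "motion": "0 0 0.015 -0.076 0.06 0 0.0854; 0 0 0.03 -0.154 0.12 0.01 0.0854; 0 0 0.045 -0.23 0.18 0.02 0.0854; 0 0 0.0528 -0.308 0.24 0.04 0.0854; 0 0 0.0528 -0.36 0.282 0.06 0.0854"
}}

```text
t: 7.4
ee_pos: [441.2, -297.4, 119.6]
ee_rot: [3.139, 0.001, 0.718]
ft_force: [0.9, 0.4, -0.1]
finger_gap: 85.9
finger_force: 0.0
```

{"api": "servo_tool", "payload": {
  "motion": "0 0 0 0 0 0 0.0854; 0 0 0 0 0 0 0.0854; 0 0 0 0 0 0 0.0854; 0 0 0 0 0 0 0.0854"
}}

```text
t: 7.8
ee_pos: [442.9, -291.5, 119.8]
ee_rot: [-3.141, -0.001, 0.724]
ft_force: [0.0, 0.8, 0.5]
finger_gap: 85.4
finger_force: 0.0
```

```bash
python3 - <<'E'
from h import *
plan(442.3,-295.5,12,-.85)
E
```

```text
rot [-0.0001 -0.001   0.0034] t [-0.0032  0.0026  0.1078] | pos [ 442.9 -291.5  119.8] rpy [-3.1415e+00 -1.0000e-03  7.2420e-01] t 7.8 gap 85.4 j7 -0.02
```

{"api": "servo_tool", "payload": {
  "motion": "0 0 0 0 0 0 0.0854; 0 0 0 0 0 0 0.0854; 0 0 0 0 0 0 0.0854; 0 0 0 0 0 0 0.0854; 0 0 0 0 0 0 0.0854"
}}

```text
t: 8.3
ee_pos: [442.1, -293.0, 119.7]
ee_rot: [3.141, -0.0, 0.721]
ft_force: [-0.3, 0.1, 0.3]
finger_gap: 85.3
finger_force: 0.0
```

```bash
python3 - <<'E'
from h import *
plan(442.3,-295.5,12,-.85)
E
```

```text
rot [ 0.0001 -0.0002  0.0005] t [-0.0016  0.002   0.1077] | pos [ 442.1 -293.   119.7] rpy [ 3.1415e+00 -2.0000e-04  7.2130e-01] t 8.3 gap 85.3 j7 -0.02
```

To row units: 0.112 m is 0.224, 0.002 m is 0.004.

{"api": "servo_tool", "payload": {
  "motion": "0 0 0 -0.0032 0.004 0.06 0.0854; 0 0 0 -0.0032 0.004 0.13 0.0854; 0 0 0 -0.0032 0.004 0.19 0.0854; 0 0 0 -0.0032 0.004 0.22 0.0854; 0 0 0 -0.0032 0.004 0.224 0.0854"
}}

```text
t: 8.8
ee_pos: [441.0, -295.0, 6.2]
ee_rot: [-3.139, 0.001, 0.721]
ft_force: [-0.7, -0.3, 0.9]
finger_gap: 85.3
finger_force: 0.0
```

{"api": "servo_tool", "payload": {
  "motion": "0 0 0 0 0 0 0.0854; 0 0 0 0 0 0 0.03; 0 0 0 0 0 0 0.03; 0 0 0 0 0 0 0.03; 0 0 0 0 0 0 0.03"
}}

```text
t: 9.3
ee_pos: [443.0, -295.9, 9.0]
ee_rot: [3.14, -0.001, 0.721]
ft_force: [-0.5, 0.8, 6.6]
finger_gap: 41.5
finger_force: 60.5
```

{"api": "servo_tool", "payload": {
  "motion": "0 0 0 0 0 0 0.03; 0 0 0 0 0 0 0.03; 0 0 0 0 0 0 0.03; 0 0 0 0 0 0 0.03; 0 0 0 0 0 0 0.03"
}}

```text
t: 9.8
ee_pos: [443.0, -295.9, 9.0]
ee_rot: [3.14, -0.002, 0.721]
ft_force: [-0.6, 0.4, 6.2]
finger_gap: 41.9
finger_force: 60.5
```

To row units: -0.115 m is -0.23, -0.105 m is -0.21.

{"api": "servo_tool", "payload": {
  "motion": "0 0 0 0 0 -0.04 0.03; 0 0 0 0 0 -0.1 0.03; 0 0 0 0 0 -0.16 0.03; 0 0 0 0 0 -0.21 0.03; 0 0 0 0 0 -0.23 0.03"
}}

```text
t: 10.3
ee_pos: [443.4, -296.5, 125.2]
ee_rot: [3.138, -0.002, 0.721]
ft_force: [-0.3, 0.1, -0.5]
finger_gap: 41.6
finger_force: 61.5
```

```bash
python3 - <<'E'
from h import *
plan(440,-70,125,-.85)
E
```

```text
rot [ 0.004  -0.0022  0.0003] t [ 0.147  -0.1723 -0.0002] | pos [ 443.4 -296.5  125.2] rpy [ 3.1376e+00 -2.2000e-03  7.2110e-01] t 10.3 gap 41.6 j7 -0.02
```

To row units: -0.164 m is -0.328, 0.02 m is 0.04.

{"api": "servo_tool", "payload": {
  "motion": "0 0 0 0.04 -0.046 0 0.03; 0 0 0 0.1 -0.118 0 0.03; 0 0 0 0.16 -0.188 0 0.03; 0 0 0 0.22 -0.258 0 0.03; 0 0 0 0.28 -0.328 0 0.03"
}}

```text
t: 10.8
ee_pos: [438.2, -78.0, 122.2]
ee_rot: [-3.141, 0.0, 0.721]
ft_force: [0.4, 1.1, -0.2]
finger_gap: 41.6
finger_force: 61.5
```

To row units: 0.13 m is 0.26, 0.12 m is 0.24.

{"api": "servo_tool", "payload": {
  "motion": "0 0 0 0.06 0.01 0 0.03; 0 0 0 0.12 0.04 0 0.03; 0 0 0 0.18 0.07 0 0.03; 0 0 0 0.24 0.1 0 0.03; 0 0 0 0.26 0.11 0 0.03"
}}

```text
t: 11.3
ee_pos: [575.8, -33.5, 121.9]
ee_rot: [3.14, -0.001, 0.724]
ft_force: [-0.3, 0.7, -1.0]
finger_gap: 41.7
finger_force: 61.6
```

{"api": "servo_tool", "payload": {
  "motion": "0 0 0 0 0 0 0.03; 0 0 0 0 0 0 0.03; 0 0 0 0 0 0 0.03; 0 0 0 0 0 0 0.03; 0 0 0 0 0 0 0.03"
}}

```text
t: 11.8
ee_pos: [572.4, -35.7, 122.9]
ee_rot: [-3.141, -0.0, 0.721]
ft_force: [0.6, -0.9, -2.5]
finger_gap: 41.4
finger_force: 61.5
```

```bash
python3 - <<'E'
from h import *
im=snap('scene')
plan(576.5,-34.8,17,-.85)
P=cloud(im).reshape(-1,3)
E
```

```text
rot [-0.0002 -0.0005 -0.    ] t [0.0034 0.002  0.1059] | pos [572.6 -35.6 122.9] rpy [-3.1414e+00 -5.0000e-04  7.2070e-01] t 11.85 gap 41.9 j7 -0.55
```

To row units: 0.102 m is 0.204, 0.0034 m is 0.0068.

{"api": "servo_tool", "payload": {
  "motion": "0 0 0 0.0068 0.004 0.06 0.03; 0 0 0 0.0068 0.004 0.12 0.03; 0 0 0 0.0068 0.004 0.17 0.03; 0 0 0 0.0068 0.004 0.196 0.03; 0 0 0 0.0068 0.004 0.204 0.03"
}}

```text
t: 12.35
ee_pos: [575.9, -34.6, 19.5]
ee_rot: [-3.14, 0.002, 0.721]
ft_force: [0.5, 0.8, -1.7]
finger_gap: 41.6
finger_force: 61.5
```

To row units: 0.004 m is 0.008, 0.002 m is 0.004.

{"api": "servo_tool", "payload": {
  "motion": "0 0 0 0 0 0.002 0.03; 0 0 0 0 0 0.004 0.03; 0 0 0 0 0 0.006 0.03; 0 0 0 0 0 0.008 0.03; 0 0 0 0 0 0.008 0.03"
}}

```text
t: 12.85
ee_pos: [577.2, -34.6, 17.1]
ee_rot: [3.141, -0.001, 0.721]
ft_force: [-1.0, 0.3, -0.4]
finger_gap: 41.5
finger_force: 61.7
```

To row units: 0.0015 m is 0.003, 0.001 m is 0.002.

{"api": "servo_tool", "payload": {
  "motion": "0 0 0 0 0 0.002 0.03; 0 0 0 0 0 0.003 0.03; 0 0 0 0 0 0.003 0.03"
}}

```text
t: 13.15
ee_pos: [577.2, -34.7, 17.0]
ee_rot: [-3.141, -0.001, 0.721]
ft_force: [-4.2, 1.8, 12.3]
finger_gap: 42.0
finger_force: 62.9
```

To row units: -0.03 m is -0.06, -0.01 m is -0.02.

{"api": "servo_tool", "payload": {
  "motion": "0 0 0 0 0 0 0.05; 0 0 0 0 0 0 0.06; 0 0 0 0 0 0 0.06; 0 0 0 0 0 -0.02 0.06; 0 0 0 0 0 -0.06 0.06"
}}

```text
t: 13.65
ee_pos: [575.6, -34.6, 44.6]
ee_rot: [-3.14, 0.003, 0.721]
ft_force: [-0.7, -0.2, -0.4]
finger_gap: 59.6
finger_force: 0.0
```

{"api": "servo_tool", "payload": {
  "motion": "0 0 0 0 0 -0.08 0.06; 0 0 0 0 0 -0.16 0.085; 0 0 0 0 0 -0.2 0.085; 0 0 0 -0.06 -0.06 -0.2 0.085; 0 0 0 -0.12 -0.12 -0.2 0.085"
}}

```text
t: 14.15
ee_pos: [492.6, -29.7, 146.4]
ee_rot: [3.139, -0.002, 0.721]
ft_force: [-0.1, 0.0, -0.1]
finger_gap: 85.0
finger_force: 0.0
```

```bash
python3 - <<'E'
from h import *
plan(431.3,315,120,1.39)
plan(431.3,315,120,1.39-np.pi)
print(status.sense()['joint_pos'])
E
```

```text
rot [ 3.00e-03  1.60e-03 -2.24e+00] t [ 0.1814 -0.2994  0.026 ] | pos [492.6 -29.7 146.4] rpy [ 3.1394e+00 -1.6000e-03  7.2080e-01] t 14.15 gap 85.0 j7 -0.64
rot [ 0.0013 -0.0025  0.9016] t [ 0.1814 -0.2994  0.026 ] | pos [492.6 -29.7 146.4] rpy [ 3.1394e+00 -1.6000e-03  7.2080e-01] t 14.15 gap 85.0 j7 -0.64
[-0.68610153  0.27350147  0.7723936   2.01683591 -0.23560431  0.93711286
 -0.6419639 ]
```

To row units: -0.17 m is -0.34, -0.135 m is -0.27, -0.7 rad is -0.35.

{"api": "servo_tool", "payload": {
  "motion": "0 0 -0.07 0.036 -0.06 0 0.085; 0 0 -0.14 0.078 -0.13 0 0.085; 0 0 -0.21 0.12 -0.2 0 0.085; 0 0 -0.28 0.164 -0.27 0 0.085; 0 0 -0.35 0.206 -0.34 0 0.085"
}}

```text
t: 14.65
ee_pos: [457.1, 167.9, 146.0]
ee_rot: [3.14, -0.001, 1.427]
ft_force: [0.0, -0.7, -0.1]
finger_gap: 85.1
finger_force: 0.0
```

```bash
python3 - <<'E'
from h import *
plan(431.3,315,120,1.39)
E
```

```text
rot [ 0.0017  0.     -1.5343] t [ 0.1418 -0.0467  0.0261] | pos [457.1 167.9 146. ] rpy [ 3.1404e+00 -1.1000e-03  1.4265e+00] t 14.65 gap 85.1 j7 -0.44
```

To row units: 0.1418 m is 0.2836, -0.0467 m is -0.0934, -0.7 rad is -0.35.

{"api": "servo_tool", "payload": {
  "motion": "0 0 -0.07 0.06 -0.02 0 0.085; 0 0 -0.14 0.12 -0.04 0.01 0.085; 0 0 -0.21 0.18 -0.06 0.02 0.085; 0 0 -0.28 0.24 -0.08 0.03 0.085; 0 0 -0.35 0.2836 -0.0934 0.052 0.085"
}}

```text
t: 15.15
ee_pos: [432.3, 316.4, 120.2]
ee_rot: [3.139, -0.001, 2.129]
ft_force: [0.4, 0.2, -0.5]
finger_gap: 85.1
finger_force: 0.0
```

To row units: -0.7 rad is -0.35.

{"api": "servo_tool", "payload": {
  "motion": "0 0 -0.07 0 0 0 0.085; 0 0 -0.14 0 0 0 0.085; 0 0 -0.21 0 0 0 0.085; 0 0 -0.28 0 0 0 0.085; 0 0 -0.35 0 0 0 0.085"
}}

```text
t: 15.65
ee_pos: [432.6, 313.3, 119.7]
ee_rot: [3.141, 0.001, 2.826]
ft_force: [-0.6, -0.2, 0.2]
finger_gap: 85.0
finger_force: 0.0
```

To row units: -0.134 rad is -0.067.

{"api": "servo_tool", "payload": {
  "motion": "0 0 -0.065 0 0 0 0.085; 0 0 -0.067 0 0 0 0.085; 0 0 -0.067 0 0 0 0.085; 0 0 -0.067 0 0 0 0.085; 0 0 -0.067 0 0 0 0.085"
}}

```text
t: 16.15
ee_pos: [432.3, 313.6, 119.3]
ee_rot: [-3.142, 0.0, 2.954]
ft_force: [0.2, 0.6, -0.2]
finger_gap: 85.2
finger_force: 0.0
```

```bash
python3 - <<'E'
from h import *
plan(431.3,315,4,1.39)
print(status.sense()['joint_pos'])
E
```

```text
rot [-0.      0.0003 -0.0067] t [0.0013 0.0012 0.1153] | pos [432.3 313.6 119.3] rpy [-3.1416e+00  3.0000e-04  2.9541e+00] t 16.15 gap 85.2 j7 0.74
[-0.85985995  0.31426538  0.18209364  1.93830784 -0.07151423  0.89497077
  0.74153952]
```

To row units: 0.114 m is 0.228, 0.0013 m is 0.0026, -0.0067 rad is -0.0034.

{"api": "servo_tool", "payload": {
  "motion": "0 0 -0.0034 0.0026 0.0024 0.06 0.085; 0 0 -0.0034 0.0026 0.0024 0.13 0.085; 0 0 -0.0034 0.0026 0.0024 0.19 0.085; 0 0 -0.0034 0.0026 0.0024 0.22 0.085; 0 0 -0.0034 0.0026 0.0024 0.228 0.085"
}}

```text
t: 16.65
ee_pos: [429.9, 314.0, 3.2]
ee_rot: [-3.138, -0.002, 2.961]
ft_force: [0.0, 0.6, 0.6]
finger_gap: 85.0
finger_force: 0.0
```

{"api": "servo_tool", "payload": {
  "motion": "0 0 0 0 0 0 0.085; 0 0 0 0 0 0 0.04; 0 0 0 0 0 0 0.04; 0 0 0 0 0 0 0.04; 0 0 0 0 0 0 0.04"
}}

```text
t: 17.15
ee_pos: [432.2, 315.9, 6.7]
ee_rot: [3.139, 0.002, 2.962]
ft_force: [-0.7, -0.1, 6.4]
finger_gap: 54.7
finger_force: 63.2
```

To row units: -0.1 m is -0.2, -0.08 m is -0.16.

{"api": "servo_tool", "payload": {
  "motion": "0 0 0 0 0 0 0.04; 0 0 0 0 0 -0.04 0.04; 0 0 0 0 0 -0.1 0.04; 0 0 0 0 0 -0.16 0.04; 0 0 0 0 0 -0.2 0.04"
}}

```text
t: 17.65
ee_pos: [431.5, 315.2, 107.0]
ee_rot: [3.14, 0.001, 2.962]
ft_force: [0.4, -0.0, -3.7]
finger_gap: 54.7
finger_force: 64.5
```

```bash
python3 - <<'E'
from h import *
im=snap('scene');a=im['frame'][60:260,280:480]; cv2.imwrite('pics/c6.png',cv2.resize(cv2.cvtColor(a,cv2.COLOR_RGB2BGR),None,fx=2.7,fy=2.7,interpolation=cv2.INTER_CUBIC))
P=cloud(im).reshape(-1,3); f=im['frame'].reshape(-1,3)
b=np.array([541.9,-28.2]);c,s=np.cos(-.1806),np.sin(-.1806)
mid=b+[c*35,s*35]
for lo,hi in((52,70),):
  m=(np.hypot(*(P[:,:2]-mid).T)<35)&(P[:,2]>lo)&(P[:,2]<hi); q=P[m]; print('jar',mid,m.sum(),q.mean(0),cv2.minEnclosingCircle(q[:,:2].astype(np.float32)))
print('rest',b+35*np.array([c,s])-115*np.array([-s,c]),'bigtarget',b-42*np.array([c,s])-115*np.array([-s,c]))
plan(440,20,110)
E
```

```text
jar [576.33076343 -34.48669466] 208 [582.93580623 -35.45847381  62.50813716] ((579.857666015625, -34.4345588684082), 21.073322296142578)
rest [ 555.67448098 -147.61634592] bigtarget [ 479.92680144 -133.78561768]
rot [0.0055 0.0042 0.    ] t [-0.0598 -0.2904 -0.0016] | pos [433.1 316.4 109.8] rpy [3.1361 0.0042 2.9615] t 17.7 gap 54.4 j7 0.75
```

View pics/c6.png

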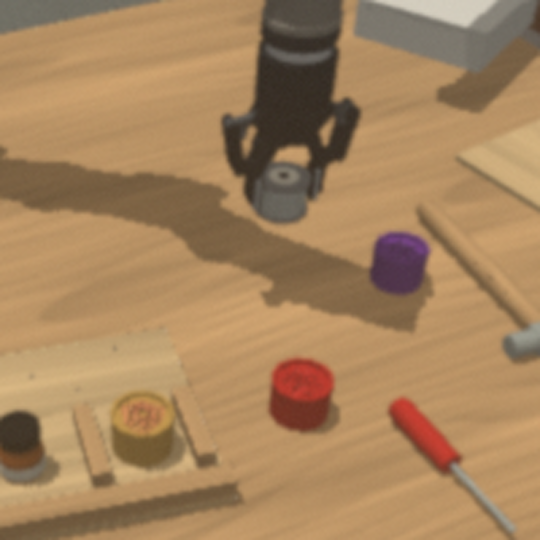

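The big spool is held squarely at crop (283,190). The jar and the tin are upright in their places on the board.

{"api": "servo_tool", "payload": {
  "motion": "0 0 0 -0.012 -0.05 0 0.04; 0 0 0 -0.026 -0.13 0 0.04; 0 0 0 -0.042 -0.21 0 0.04; 0 0 0 -0.058 -0.29 0 0.04; 0 0 0 -0.074 -0.37 0 0.04"
}}

```text
t: 18.2
ee_pos: [433.6, 124.5, 104.4]
ee_rot: [-3.141, -0.001, 2.962]
ft_force: [0.6, -0.9, -3.9]
finger_gap: 54.8
finger_force: 64.7
```

```bash
python3 - <<'E'
from h import *
plan(480.3,-133.5,110,1.39)
E
```

```text
rot [-0.0006 -0.0007  0.0014] t [-0.092  -0.2456 -0.0055] | pos [433.6 124.5 104.4] rpy [-3.1410e+00 -7.0000e-04  2.9622e+00] t 18.2 gap 54.8 j7 1.09
```

To row units: -0.204 m is -0.408, -0.162 m is -0.324.

{"api": "servo_tool", "payload": {
  "motion": "0 0 0 -0.024 -0.07 0 0.04; 0 0 0 -0.056 -0.156 0 0.04; 0 0 0 -0.088 -0.24 0 0.04; 0 0 0 -0.12 -0.324 0 0.04; 0 0 0 -0.152 -0.408 0 0.04"
}}

```text
t: 18.7
ee_pos: [472.1, -89.5, 104.5]
ee_rot: [3.141, -0.001, 2.962]
ft_force: [0.9, 0.5, -3.1]
finger_gap: 54.8
finger_force: 64.7
```

To row units: -0.042 m is -0.084, -0.04 m is -0.08.

{"api": "servo_tool", "payload": {
  "motion": "0 0 0 -0.02 -0.05 0 0.04; 0 0 0 -0.03 -0.08 0 0.04; 0 0 0 -0.03 -0.084 0 0.04; 0 0 0 -0.03 -0.084 0 0.04; 0 0 0 -0.03 -0.084 0 0.04"
}}

```text
t: 19.2
ee_pos: [479.6, -130.2, 104.6]
ee_rot: [3.141, -0.001, 2.964]
ft_force: [-0.3, -0.3, -3.0]
finger_gap: 54.1
finger_force: 64.7
```

To row units: 0.05 m is 0.1, 0.03 m is 0.06.

{"api": "servo_tool", "payload": {
  "motion": "0 0 0 0 0 0.02 0.04; 0 0 0 0 0 0.06 0.04; 0 0 0 0 0 0.1 0.04; 0 0 0 0 0 0.1 0.04; 0 0 0 0 0 0.1 0.04"
}}

```text
t: 19.7
ee_pos: [479.8, -131.2, 54.8]
ee_rot: [3.142, -0.001, 2.963]
ft_force: [-0.2, -0.0, -3.9]
finger_gap: 54.6
finger_force: 64.6
```

```bash
python3 - <<'E'
from h import *
plan(480.3,-133.5,16,1.39)
E
```

```text
rot [ 0.     -0.0011  0.0022] t [-0.0009 -0.0022  0.0388] | pos [ 479.8 -131.2   54.8] rpy [ 3.1416e+00 -1.1000e-03  2.9630e+00] t 19.7 gap 54.6 j7 1.77
```

To row units: 0.038 m is 0.076, -0.0022 m is -0.0044.

{"api": "servo_tool", "payload": {
  "motion": "0 0 0 -0.002 -0.0044 0.02 0.04; 0 0 0 -0.002 -0.0044 0.05 0.04; 0 0 0 -0.002 -0.0044 0.07 0.04; 0 0 0 -0.002 -0.0044 0.076 0.04; 0 0 0 -0.002 -0.0044 0.076 0.04"
}}

```text
t: 20.2
ee_pos: [480.6, -134.3, 16.9]
ee_rot: [-3.142, -0.0, 2.962]
ft_force: [-0.8, 0.5, -2.8]
finger_gap: 54.6
finger_force: 64.6
```

To row units: 0.003 m is 0.006, 0.002 m is 0.004.

{"api": "servo_tool", "payload": {
  "motion": "0 0 0 0 0 0.002 0.04; 0 0 0 0 0 0.004 0.04; 0 0 0 0 0 0.006 0.04; 0 0 0 0 0 0.006 0.04; 0 0 0 0 0 0.006 0.04"
}}

```text
t: 20.7
ee_pos: [481.2, -134.4, 14.7]
ee_rot: [3.141, 0.001, 2.962]
ft_force: [-0.8, 0.4, 2.5]
finger_gap: 54.6
finger_force: 65.4
```

Contact. I'll release, lift and head for the small spool.

To row units: -0.03 m is -0.06, -0.01 m is -0.02.

{"api": "servo_tool", "payload": {
  "motion": "0 0 0 0 0 0 0.06; 0 0 0 0 0 0 0.07; 0 0 0 0 0 0 0.07; 0 0 0 0 0 -0.02 0.07; 0 0 0 0 0 -0.06 0.07"
}}

```text
t: 21.2
ee_pos: [479.5, -134.1, 43.9]
ee_rot: [-3.141, -0.003, 2.962]
ft_force: [0.8, -0.6, -0.2]
finger_gap: 69.6
finger_force: 0.0
```

To row units: -0.15 m is -0.3, -0.14 m is -0.28.

{"api": "servo_tool", "payload": {
  "motion": "0 0 0 0 0 -0.08 0.07; 0 0 0 0 0 -0.16 0.085; 0 0 0 0.06 0 -0.22 0.085; 0 0 0 0.14 -0.02 -0.28 0.085; 0 0 0 0.16 -0.1 -0.3 0.085"
}}

```text
t: 21.7
ee_pos: [392.2, -166.4, 196.9]
ee_rot: [3.138, 0.003, 2.969]
ft_force: [1.3, 0.0, -0.9]
finger_gap: 85.1
finger_force: 0.0
```

```bash
python3 - <<'E'
from h import *
plan(420,-300,200,1.0)
print(status.sense()['joint_pos'])
im=snap('scene')
P=cloud(im).reshape(-1,3)
m=(np.hypot(*(P[:,:2]-[480.5,-134]).T)<36)&(P[:,2]>43)&(P[:,2]<58); q=P[m]; print('big',m.sum(),q.mean(0),cv2.minEnclosingCircle(q[:,:2].astype(np.float32)))
m=(np.hypot(*(P[:,:2]-[576,-369]).T)<60)&(P[:,2]>25)&(P[:,2]<40); q=P[m]; print('small',m.sum(),q.mean(0),cv2.minEnclosingCircle(q[:,:2].astype(np.float32)))
E
```

```text
rot [0.0044 0.0027 0.3981] t [-0.0503 -0.1269 -0.0034] | pos [ 392.2 -166.4  196.9] rpy [3.1378 0.0035 2.9689] t 21.7 gap 85.1 j7 1.72
[-0.19535049  0.01799967  0.50873964  2.09404085 -0.01517041  1.02898229
  1.71924465]
big 298 [ 481.94682399 -134.48375123   48.05881457] ((480.3012390136719, -134.00326538085938), 29.510099411010742)
small 207 [ 577.38264115 -370.16405258   29.97180158] ((576.5745849609375, -369.5730285644531), 19.755647659301758)
```

```bash
python3 - <<'E'
from h import *
plan(576,-369.7,120,1.39)
E
```

```text
rot [-0.0014  0.0056 -0.0035] t [-0.2181 -0.1566  0.0794] | pos [ 389.9 -175.6  197.9] rpy [-3.1402  0.0056  2.9573] t 21.75 gap 85.0 j7 1.72
```

To row units: -0.17 m is -0.34, -0.135 m is -0.27.

{"api": "servo_tool", "payload": {
  "motion": "0 0 0 -0.06 -0.05 0 0.085; 0 0 0 -0.13 -0.1 0.02 0.085; 0 0 0 -0.2 -0.15 0.04 0.085; 0 0 0 -0.27 -0.2 0.06 0.085; 0 0 0 -0.34 -0.25 0.08 0.085"
}}

```text
t: 22.25
ee_pos: [539.3, -323.7, 153.9]
ee_rot: [-3.142, 0.0, 2.962]
ft_force: [1.0, 0.3, -0.3]
finger_gap: 85.2
finger_force: 0.0
```

To row units: -0.045 m is -0.09, 0.04 m is 0.08.

{"api": "servo_tool", "payload": {
  "motion": "0 0 0 -0.06 -0.04 0.04 0.085; 0 0 0 -0.09 -0.06 0.08 0.085; 0 0 0 -0.09 -0.06 0.08 0.085; 0 0 0 -0.09 -0.06 0.08 0.085; 0 0 0 -0.09 -0.06 0.08 0.085"
}}

```text
t: 22.75
ee_pos: [576.8, -359.8, 115.5]
ee_rot: [3.142, 0.001, 2.962]
ft_force: [0.3, -0.6, 0.2]
finger_gap: 84.9
finger_force: 0.0
```

{"api": "servo_tool", "payload": {
  "motion": "0 0 0 0 0 0 0.085; 0 0 0 0 0 0 0.085; 0 0 0 0 0 0 0.085; 0 0 0 0 0 0 0.085; 0 0 0 0 0 0 0.085"
}}

```text
t: 23.25
ee_pos: [576.9, -360.0, 114.4]
ee_rot: [3.141, 0.0, 2.962]
ft_force: [-0.7, 0.2, 0.2]
finger_gap: 85.1
finger_force: 0.0
```

```bash
python3 - <<'E'
from h import *
plan(576,-369.7,30,1.39)
E
```

```text
rot [0.0001 0.0003 0.0011] t [-0.0008 -0.0097  0.0844] | pos [ 576.9 -360.   114.4] rpy [3.1415e+00 3.0000e-04 2.9619e+00] t 23.25 gap 85.1 j7 2.14
```

To row units: 0.113 m is 0.226, 0.109 m is 0.218.

{"api": "servo_tool", "payload": {
  "motion": "0 0 0 -0.0016 -0.0194 0.06 0.085; 0 0 0 -0.0016 -0.0194 0.12 0.085; 0 0 0 -0.0016 -0.0194 0.18 0.085; 0 0 0 -0.0016 -0.0194 0.218 0.085; 0 0 0 -0.0016 -0.0194 0.226 0.085"
}}

```text
t: 23.75
ee_pos: [574.5, -368.5, -1.6]
ee_rot: [3.14, -0.004, 2.962]
ft_force: [-1.3, 0.5, -0.3]
finger_gap: 85.2
finger_force: 0.0
```

{"api": "servo_tool", "payload": {
  "motion": "0 0 0 0 0 0 0.06; 0 0 0 0 0 0 0.06; 0 0 0 0 0 0 0.06; 0 0 0 0 0 0 0.06; 0 0 0 0 0 0 0.06"
}}

```text
t: 24.25
ee_pos: [576.4, -370.0, 2.0]
ee_rot: [-3.141, 0.001, 2.962]
ft_force: [0.1, 0.6, -0.7]
finger_gap: 60.0
finger_force: 0.0
```

```bash
python3 - <<'E'
from h import *
plan(576,-369.7,0,1.39)
im=snap('scene','s7');a=im['frame'][180:340,60:260]; cv2.imwrite('pics/c7.png',cv2.resize(cv2.cvtColor(a,cv2.COLOR_RGB2BGR),None,fx=3.5,fy=3.5,interpolation=cv2.INTER_CUBIC))
E
```

```text
rot [-0.0003  0.0014  0.0012] t [0.0005 0.0002 0.002 ] | pos [ 576.4 -370.     2. ] rpy [-3.1413e+00  1.4000e-03  2.9619e+00] t 24.25 gap 60.0 j7 2.21
```

View pics/c7.png

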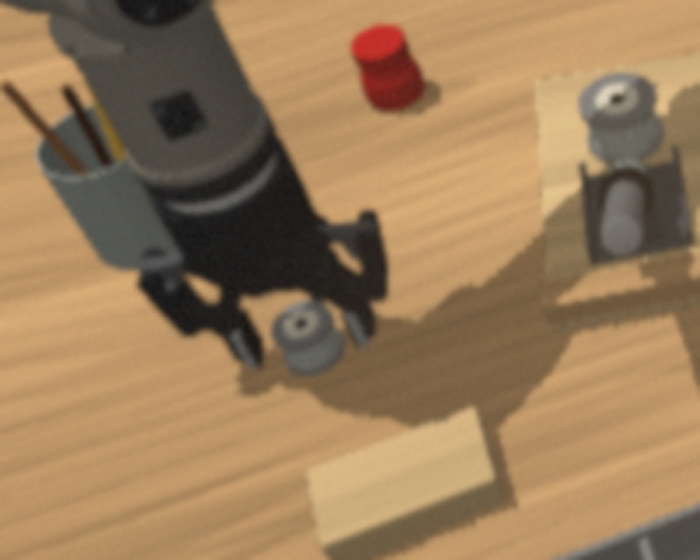

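The small spool at crop (308,337) lies centred between the fingers. The big spool stands clear in front of the rest at (618,115). Closing now.

{"api": "servo_tool", "payload": {
  "motion": "0 0 0 0 0 0 0.025; 0 0 0 0 0 0 0.025; 0 0 0 0 0 0 0.025; 0 0 0 0 0 0 0.025; 0 0 0 0 0 0 0.025"
}}

```text
t: 24.8
ee_pos: [576.3, -370.0, 1.6]
ee_rot: [-3.141, 0.001, 2.962]
ft_force: [-1.1, -0.5, 3.5]
finger_gap: 36.2
finger_force: 60.1
```

{"api": "servo_tool", "payload": {
  "motion": "0 0 0 0 0 -0.06 0.025; 0 0 0 0 0 -0.14 0.025; 0 0 0 0 0 -0.22 0.025; 0 0 0 0 0 -0.3 0.025; 0 0 0 0 0 -0.34 0.025"
}}

```text
t: 25.3
ee_pos: [576.8, -370.8, 174.6]
ee_rot: [-3.14, 0.004, 2.962]
ft_force: [0.4, 0.0, -1.1]
finger_gap: 36.4
finger_force: 60.2
```

```bash
python3 - <<'E'
from h import *
plan(400,-180,180,1.39)
E
```

```text
rot [-0.0017  0.0042  0.0009] t [ 0.2081  0.1561 -0.0065] | pos [ 576.8 -370.8  174.6] rpy [-3.1399  0.0042  2.9617] t 25.3 gap 36.4 j7 2.14
```

To row units: 0.175 m is 0.35, 0.145 m is 0.29.

{"api": "servo_tool", "payload": {
  "motion": "0 0 0 0.05 0.03 0 0.025; 0 0 0 0.13 0.09 0 0.025; 0 0 0 0.21 0.15 0 0.025; 0 0 0 0.29 0.21 0 0.025; 0 0 0 0.35 0.27 0 0.025"
}}

```text
t: 25.8
ee_pos: [424.6, -204.0, 170.0]
ee_rot: [3.141, -0.003, 2.961]
ft_force: [0.8, 1.1, -0.1]
finger_gap: 36.1
finger_force: 60.3
```

{"api": "servo_tool", "payload": {
  "motion": "0 0 0 0 0.06 0 0.025; 0 0 0 -0.04 0.12 0.04 0.025; 0 0 0 -0.06 0.16 0.06 0.025; 0 0 0 -0.07 0.16 0.06 0.025; 0 0 0 -0.07 0.16 0.06 0.025"
}}

```text
t: 26.3
ee_pos: [476.8, -133.8, 140.6]
ee_rot: [-3.14, -0.001, 2.962]
ft_force: [0.3, -0.1, -1.1]
finger_gap: 36.2
finger_force: 60.4
```

{"api": "servo_tool", "payload": {
  "motion": "0 0 0 0 0 0 0.025; 0 0 0 0 0 0 0.025; 0 0 0 0 0 0 0.025; 0 0 0 0 0 0 0.025; 0 0 0 0 0 0 0.025"
}}

```text
t: 26.8
ee_pos: [476.5, -133.5, 141.3]
ee_rot: [3.141, 0.0, 2.961]
ft_force: [0.8, 0.3, -2.0]
finger_gap: 36.5
finger_force: 60.4
```

```bash
python3 - <<'E'
from h import *
plan(480.7,-134.2,90,1.39)
E
```

```text
rot [0.0002 0.0003 0.0006] t [-0.0042  0.      0.0514] | pos [ 476.5 -133.5  141.3] rpy [3.1414e+00 3.0000e-04 2.9614e+00] t 26.8 gap 36.5 j7 1.73
```

To row units: 0.08 m is 0.16, -0.0042 m is -0.0084.

{"api": "servo_tool", "payload": {
  "motion": "0 0 0 -0.0084 0 0.04 0.025; 0 0 0 -0.0084 0 0.09 0.025; 0 0 0 -0.0084 0 0.13 0.025; 0 0 0 -0.0084 0 0.154 0.025; 0 0 0 -0.0084 0 0.16 0.025"
}}

```text
t: 27.3
ee_pos: [479.9, -133.8, 60.1]
ee_rot: [-3.141, -0.002, 2.962]
ft_force: [0.1, -0.5, -1.3]
finger_gap: 36.5
finger_force: 60.4
```

{"api": "servo_tool", "payload": {
  "motion": "0 0 0 0 0 0 0.025; 0 0 0 0 0 0 0.025; 0 0 0 0 0 0 0.025; 0 0 0 0 0 0 0.025; 0 0 0 0 0 0 0.025"
}}

```text
t: 27.8
ee_pos: [481.1, -134.0, 61.6]
ee_rot: [3.141, 0.001, 2.962]
ft_force: [0.6, -0.4, -1.3]
finger_gap: 36.5
finger_force: 60.4
```

```bash
python3 - <<'E'
from h import *
im=snap('scene'); plan(480.7,-134.2,49.5,1.39)
a=im['frame'][140:260,170:300]; cv2.imwrite('pics/c8.png',cv2.resize(cv2.cvtColor(a,cv2.COLOR_RGB2BGR),None,fx=5,fy=5,interpolation=cv2.INTER_CUBIC))
E
```

```text
rot [0.0002 0.0007 0.0012] t [ 0.0003 -0.0003  0.012 ] | pos [ 481.  -134.    61.5] rpy [3.1414e+00 7.0000e-04 2.9620e+00] t 27.85 gap 36.6 j7 1.81
```

View pics/c8.png

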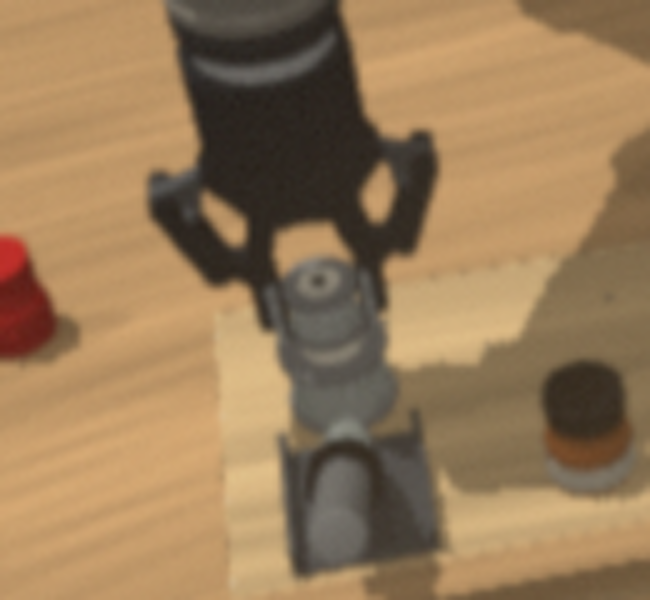

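The small spool hangs centred above the big one, at (320,300) over (340,370). I'll lower it gently.

To row units: 0.0105 m is 0.021, 0.009 m is 0.018.

{"api": "servo_tool", "payload": {
  "motion": "0 0 0 0 0 0.01 0.025; 0 0 0 0 0 0.018 0.025; 0 0 0 0 0 0.021 0.025; 0 0 0 0 0 0.021 0.025; 0 0 0 0 0 0.021 0.025"
}}

```text
t: 28.35
ee_pos: [480.7, -134.0, 50.6]
ee_rot: [-3.142, -0.0, 2.962]
ft_force: [0.2, -0.4, -1.1]
finger_gap: 36.5
finger_force: 60.4
```

To row units: 0.002 m is 0.004, 0.0015 m is 0.003.

{"api": "servo_tool", "payload": {
  "motion": "0 0 0 0 0 0.001 0.025; 0 0 0 0 0 0.002 0.025; 0 0 0 0 0 0.003 0.025; 0 0 0 0 0 0.004 0.025; 0 0 0 0 0 0.004 0.025"
}}

```text
t: 28.85
ee_pos: [480.9, -134.0, 49.5]
ee_rot: [3.141, 0.0, 2.962]
ft_force: [-2.2, 0.8, 6.6]
finger_gap: 36.4
finger_force: 61.1
```

To row units: -0.03 m is -0.06, -0.01 m is -0.02.

{"api": "servo_tool", "payload": {
  "motion": "0 0 0 0 0 0 0.045; 0 0 0 0 0 0 0.055; 0 0 0 0 0 0 0.055; 0 0 0 0 0 -0.02 0.055; 0 0 0 0 0 -0.06 0.055"
}}

```text
t: 29.35
ee_pos: [479.6, -133.7, 78.3]
ee_rot: [-3.141, -0.003, 2.962]
ft_force: [0.2, 0.8, -0.1]
finger_gap: 54.8
finger_force: 0.0
```

To row units: -0.14 m is -0.28, -0.12 m is -0.24.

{"api": "servo_tool", "payload": {
  "motion": "0 0 0 0 0 -0.06 0.055; 0 0 0 0 0 -0.12 0.06; 0 0 0 0 0 -0.2 0.085; 0 0 0 0.08 0 -0.24 0.085; 0 0 0 0.16 0 -0.28 0.085"
}}

```text
t: 29.85
ee_pos: [401.9, -120.1, 220.4]
ee_rot: [-3.141, 0.002, 2.961]
ft_force: [-0.5, 1.5, 1.3]
finger_gap: 85.2
finger_force: 0.0
```

To row units: 0.15 m is 0.3, 0.12 m is 0.24.

{"api": "servo_tool", "payload": {
  "motion": "0 0 0 0 0.08 0 0.085; 0 0 0 0 0.16 0 0.085; 0 0 0 0 0.24 0 0.085; 0 0 0 0 0.3 0 0.085; 0 0 0 0 0.3 0 0.085"
}}

```text
t: 30.35
ee_pos: [429.4, 32.2, 219.4]
ee_rot: [3.14, 0.001, 2.969]
ft_force: [0.4, -0.2, 0.1]
finger_gap: 84.5
finger_force: 0.0
```

```bash
python3 - <<'E'
from h import *
im=snap('scene')
a=im['frame'][150:280,140:400]; cv2.imwrite('pics/c9.png',cv2.resize(cv2.cvtColor(a,cv2.COLOR_RGB2BGR),None,fx=3,fy=3,interpolation=cv2.INTER_CUBIC))
snap('top')
for cam in('scene','top'):
  P=cloud(load(cam)).reshape(-1,3)
  for n,c,r,lo,hi in(('small',(480.5,-134),30,72,90),('jar',(577,-34),32,58,75),('tin',(598,77),38,44,60)):
    m=(np.hypot(*(P[:,:2]-c).T)<r)&(P[:,2]>lo)&(P[:,2]<hi); q=P[m]
    if len(q)>10: print(cam,n,len(q),q.mean(0).round(1),cv2.minEnclosingCircle(q[:,:2].astype(np.float32)))
print(status.sense()['t'],status.sense()['ee_pos'])
E
```

```text
scene small 147 [ 482.8 -134.4   77.9] ((481.06597900390625, -132.3314666748047), 21.144561767578125)
scene jar 181 [581.5 -35.   63.7] ((579.7673950195312, -33.80524444580078), 20.82850456237793)
scene tin 370 [601.   77.4  49.8] ((600.3511962890625, 77.85968017578125), 30.131732940673828)
top small 127 [ 480.5 -136.3   78.4] ((480.5916748046875, -136.7046356201172), 19.213455200195312)
top jar 130 [577.7 -36.2  64.4] ((577.8490600585938, -35.76434326171875), 19.927486419677734)
top tin 272 [598.9  76.3  50.1] ((598.5802612304688, 76.20297241210938), 29.75428581237793)
30.45 [428.81432147  27.79462833 219.02483495]
```

View pics/c9.png

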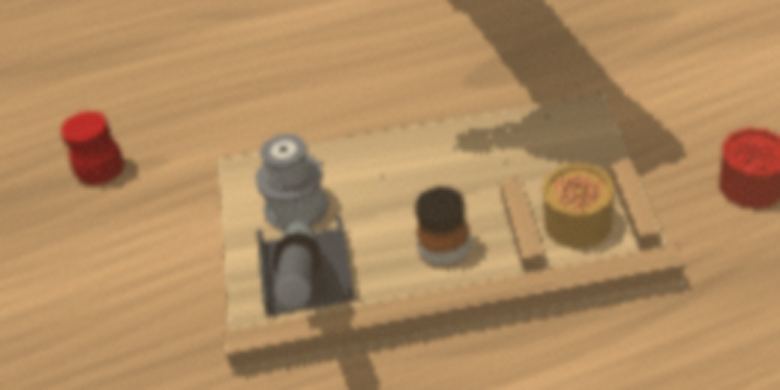

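The view shows the tin in the bay (578,205), the jar upright at the midpoint (442,225), and the small spool on the big one in front of the rest (285,180). Both cameras put everything within about 2–3 mm of its target.

```bash
python3 -c "
from h import *
print(order.sign_off())"
```

```text
the job is handed in; nothing more can be done
None
```

The job is handed in, at about 30 s on the robot's clock: the brass tin is in the bay, the flux jar is upright at the midpoint, and the big spool stands just clear of the iron rest with the small spool on top. The last pictures put each within about 3 mm of its target, and the hammer, screwdriver and offcut were not touched.

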